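# Index the copper pot on the polishing stand and set the brake

## Robot

A 6-joint arm with a two-finger parallel gripper is mounted at the origin on the work surface. World frame = base frame: x ahead of the robot, y to its left, z up, the work surface at z = 0. Lengths are in m, angles in rad, forces in N, time in s.
With the tool pointing down it reaches from about 0.425 to 0.95 m from the base axis. Payload 3.5 kg.
Tool frame: the origin (TCP) lies midway between the tips of the shut fingers; the grasp point (between the pads) lies 19 mm behind it; z points along the fingers, y is the line along which they close (so a half turn about z gives the same grasp; the last joint's range is limited). The gripper opens to 85 mm and grips with 20 to 120 N. Pads are 22 mm wide; open, the fingers measure 114 mm over their backs; the gripper's body (76 mm by 85 mm) begins 54 mm behind the grasp point. The pads swing forward as they close: fully open they stand 13 mm farther back than shut.
Start: joints at [-1.335, 0.286, 1.577, -0, 1.279, -0.15], TCP at [0.254, -0.625, 0.231] pointing down, gripper open.
Joint ranges: [-2.77, 2.77], [-0.9, 2.22], [0.21, 2.48], [-1.53, 4.67], [0.24, 2.81], [-2.84, 2.84]. Speed limits (rad/s): [2.79, 2.79, 3.14, 3.14, 3.14, 3.14].

## Interface

Orientations are given as a unit quaternion [x, y, z, w].
In Python, from plant import get_state, read_camera, ctrl gives the robot as it stands.
- The arm moves only by the shell command python3 -m crank 'ROWS' [FORCE]. ROWS is JSON, a list of rows, each a list of 3 entries, a list of its own where there are three numbers: the shift along the tool's x, y, z in mm, then the turn about the tool's z in degrees, then the closure in counts, from 0 (fully open) to 255 (shut). In form: [[[tx, ty, tz], yaw, claw], ...]. A call has 1 to 10 rows; each row is the pose to reach, as a shift and turn from the pose commanded when the call began, along the tool's axes at that moment; what a row does not reach only later rows make up. A row lasts 1/10 s, in which the tool goes at most 50 mm and 8.59 degrees, less where a joint would pass 70% of its speed; a pose out of reach is approached as far as the arm can. A call with a gripper value outside its range is refused whole. The fingers move at their own pace and stop on an object; FORCE is the grip in N (left out, the last holds). Time passes only in rows, so rows that repeat a pose let the fingers close. It gives the time, the measured TCP pose, the force, the opening and the grip force at its end, in the units of the state.
- get_state(): the state, without advancing time (a new reading comes with each control period).
- read_camera(name): name is "scene" or "side" or "wrist"; returns a dict with "frame" (420x560x3 uint8, blue, green, red), "range_z" (420x560 float32, m along the optical axis (not along the pixel's ray), 0 where there is no reading), "vfov" (degrees; the focal length in pixels is half the picture's height over the tangent of half this angle, whatever the lens; pixels are square), "cx", "cy" (the principal point, pixels), "origin" and "orientation" of the camera in the world. Camera axes: x right, y down, z forward; pixel columns grow to the right and rows downward; lengths in m; the calibration is good to about 2 mm. The wrist camera is an equidistant fisheye: a pixel r from the principal point sees the ray r / f radians off the axis. A picture is of the moment at which its call begins.
- ctrl.sign_off(): hands the job in; it is judged then, once.
The state is a dict: "time": time; "qpos": joint angles; "dq": joint speeds; "joint_efforts": joint torques, N m; "eef_pos": TCP position; "tcp_rot": TCP orientation; "contact_force": force on the tool from outside, world axes, zero at the start; "wrist_torque": the same for the moment, N m; "opening": opening from 0.0 (shut) to 1.0 (fully open); "finger_force": force on a finger pad.
Only numpy, scipy, OpenCV 4.12 (cv2) and the standard library are available. Lean on these libraries where they do the work, as an engineer would, in place of code of your own. Each camera call takes 0.05 s, during which the arm holds its last target. There are 200 camera calls.

## Task

Turn the spoked turntable by pushing one of its spokes with a finger until the brass outlet on the side of the copper pot points straight at the upright setting post, then push the brake lever all the way over, away from the robot, so that the pot stays set for polishing. The pot is freshly cleaned: do not touch it or unseat it, it only rides round on the turntable, and leave the other things on the bench where they are. Finish with the hand clear of everything.

Things in the scene. Friction and masses are not known exactly. Their poses are not given: they have to be found in the camera images.
- stand: fixed polishing stand; origin on the turntable's vertical axis at bench level, +x away from the robot (yaw within 0.25 rad). Base plate 10 mm thick, 200 mm wide in x, in y from -300 to +100 mm. On it a bearing block 110 mm wide, and the turntable: aluminium disc 136 mm wide, z 60 to 72 mm, with a 6 mm seat rim round the pot's foot and four spokes at right angles
- brake_pivot (a point): pivot of the brake lever, at (0, -240, 32) mm in the stand's frame; the pivot line lies along the stand's y. The lever's block is 70 x 50 mm (x, y), its top 35 mm above the bench
- turntable (a joint): angle of the turntable on the stand (rad), growing counterclockwise from above; spoke 0 lies along the stand's +x at 0. It turns freely both ways without end (far beyond one turn) against friction (about 0.22 N m, so about 2 N at a spoke) and stays where it is left; the brake lever does not move it
- spoke0 (a point): centre of the black ball (22 mm wide) on the end of turntable spoke 0, 155 mm from the axis, 66 mm above the bench. The spoke is a round bar 14 mm thick that runs level from here to the disc; free below it down to the base plate (10 mm) or bench
- spoke1 (a point): centre of the black ball (22 mm wide) on the end of turntable spoke 1, 155 mm from the axis, 66 mm above the bench. The spoke is a round bar 14 mm thick that runs level from here to the disc; free below it down to the base plate (10 mm) or bench
- spoke2 (a point): centre of the black ball (22 mm wide) on the end of turntable spoke 2, 155 mm from the axis, 66 mm above the bench. The spoke is a round bar 14 mm thick that runs level from here to the disc; free below it down to the base plate (10 mm) or bench
- spoke3 (a point): centre of the black ball (22 mm wide) on the end of turntable spoke 3, 155 mm from the axis, 66 mm above the bench. The spoke is a round bar 14 mm thick that runs level from here to the disc; free below it down to the base plate (10 mm) or bench
- pot: loose copper pot, 0.5 to 0.9 kg, seated in the turntable's rim and turning with it. Origin: centre of its foot (brass flange 102 mm wide, 8 mm high), 72 mm above the bench on the turntable's axis (within 2 mm). Copper body 84 mm wide with a domed top, 110 mm high in all. Its own +x axis is the direction in which its outlet points
- outlet (a point): centre of the outer face of the pot's only side outlet, a brass stub with a 26 mm flange, 62 mm from the pot's axis, 52 mm above its foot
- post: fixed setting post: bare steel rod 14 mm thick and 130 mm high on a round dark steel foot 60 mm wide, 18 mm high, standing on the bench about 240 mm from the turntable's axis. Origin: centre of the foot, at bench level
- brake (a joint): brake lever angle (rad): 0 leaning 0.5 rad towards the robot (stand's -x), 1.0 at its stop leaning 0.5 rad away from the robot (stand's +x). It starts between 0 and 0.2, moves with under 1.5 N at its ball and stays where it is left
- brake_tip (a point): centre of the black ball (26 mm wide) on the brake lever, 90 mm from its pivot; the stem is 10 mm thick; about 111 to 122 mm above the bench
- tin: bystander: loose tin 54 mm wide, 85 mm high, about 240 mm from the turntable's axis; origin under its centre
- jar: bystander: loose glass jar 64 mm wide, 90 mm high; origin under its centre
- collar: bystander: loose brass ring 32 mm wide, 12 mm high, on the stand's base plate; origin under its centre
- wrench: bystander: loose wrench lying on the bench, about 180 mm long, along its x
- screwdriver: bystander: loose screwdriver lying on the bench, about 200 mm long, along its x
- pad: bystander: loose round sanding pad 96 mm wide, 16 mm high; origin under its centre
Not all that is in view belongs to the job. What is shaped like the post but pink or purple is not meant.

How it is judged:
On the way, in this order (a step that is already met when the one before it is completed fails the run):
1. the outlet points at the setting post, the turntable at rest (y of post in the frame of pot between -0.018 and 0.018 m and x of post in the frame of pot above 0.1 m and velocity of joint turntable between -0.03 and 0.03 rad/s), for 0.3 s.
2. the brake lever is over at its far stop (value of joint brake above 0.9 rad), for 0.2 s.
At the end, for the whole second after the job is handed in: The pot's outlet direction passes within 18 mm of the setting post's axis (about 4 degrees), on the outlet's side; the brake lever is past 0.9 of its 1.0 rad; the pot is at rest, upright and in its seat (within 6 mm of the axis) (y of post in the frame of pot between -0.018 and 0.018 m and x of post in the frame of pot above 0.1 m and value of joint brake above 0.9 rad and velocity of joint turntable between -0.02 and 0.02 rad/s and linear speed of pot below 0.01 m/s and z of pot in the frame of stand between 0.066 and 0.078 m and horizontal distance between pot and stand below 0.006 m and angle between pot's own z axis and vertical below 0.05 rad); the robot touches nothing.
It fails at once if the pot is touched by the robot (contact force between any of the fingers, the arm and pot above 0.5 N).
It fails at once if the pot is lifted, tipped or out of its seat (z of pot in the frame of stand above 0.08 m or angle between pot's own z axis and vertical above 0.12 rad or horizontal distance between pot and stand above 0.012 m).
It fails at once if the brake is set before the outlet points at the post (value of joint brake above 0.6 rad and not (y of post in the frame of pot between -0.018 and 0.018 m and x of post in the frame of pot above 0.1 m)).
It fails at once if a bystander is moved more than 15 mm (distance of any of tin, jar, collar, wrench, screwdriver, pad from where it was at the start of the episode above 0.015 m).
It also fails if it takes over 64 s, if anything falls off the work surface, if the arm or the gripper's body presses on something with over 40 N, if the wrist force passes 120 N, or if a joint passes its speed limit or range.

## Working session

There is one attempt and no reset: what is moved stays moved. The work goes in short steps, Python scripts to look and compute and a shell command to move; the robot and the scene stay as the last step left them, time stands still between calls to the robot, and variables do not carry over. Pictures are saved under pics/ and viewed, at most 10 in all, crops included, and the job is handed in when it is done.

```bash
mkdir -p pics; cat > h.py <<'E'
import numpy as np, cv2, pickle
from scipy.spatial.transform import Rotation as R
from plant import get_state, read_camera, ctrl
def grab(n,tag):
    d=read_camera(n); pickle.dump(d,open(f'pics/{n}_{tag}.pkl','wb')); cv2.imwrite(f'pics/{n}_{tag}.png',d['frame']); return d
def load(n,tag): return pickle.load(open(f'pics/{n}_{tag}.pkl','rb'))
def rays(d,u,v):
    f=d['frame'].shape[0]/2/np.tan(np.radians(d['vfov']/2))
    r=np.stack([(np.asarray(u,float)-d['cx'])/f,(np.asarray(v,float)-d['cy'])/f,np.ones(np.shape(u))],-1)
    return r@R.from_quat(d['orientation']).as_matrix().T
def plane(d,u,v,z):
    r=rays(d,u,v);o=np.array(d['origin']); return o+r*((z-o[2])/r[...,2])[...,None]
def cloud(d):
    h,w=d['range_z'].shape;u,v=np.meshgrid(np.arange(w),np.arange(h))
    return np.array(d['origin'])+rays(d,u,v)*d['range_z'][...,None]
E
python3 - <<'E'
from h import *
for n in('scene','side'):
    d=grab(n,'0'); print(n,d['origin'],d['orientation'],d['vfov'],d['cx'],d['cy'])
s=get_state();print(s['time'],s['eef_pos'],s['tcp_rot'],s['opening'])
E
```

```text
scene [ 1.1287386  -0.05684315  1.14491909] [ 0.75140398  0.60716295 -0.15675539 -0.20536056] 44.705044745994485 280.1200525018932 214.79189133120678
side [ 0.51717899 -0.50388386  0.58083162] [ 0.89829337 -0.02506383  0.02471782 -0.43798386] 54.1384954949656 278.6990853750641 205.7984010366773
0.1 [ 0.25389879 -0.62477813  0.23003991] [ 9.81450526e-01  1.91712439e-01 -3.59241086e-05 -1.09777383e-03] 0.9989892219325494
```

View pics/scene_0.png

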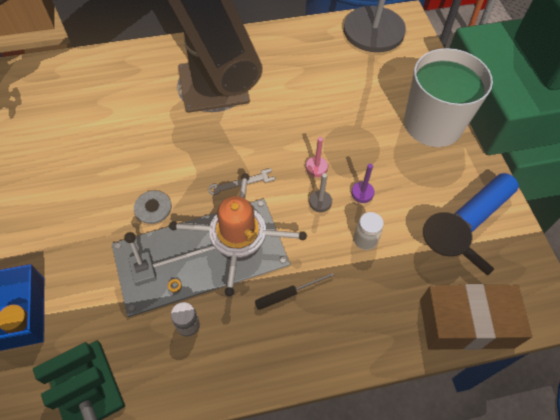

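View pics/side_0.png

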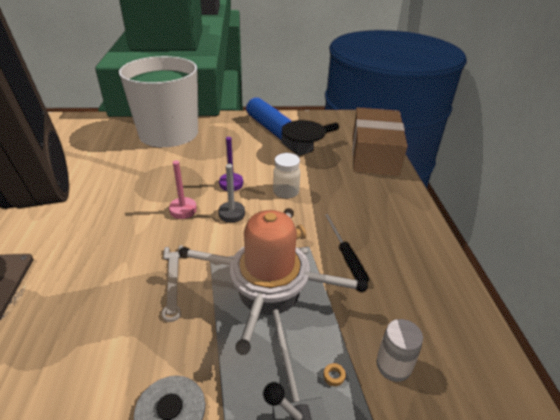

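The scene view shows four black spoke balls near (173,226), (244,178), (303,236) and (229,292). The brake ball is at (129,238), the grey post foot at (320,201) and the brass outlet near (250,236). In the side view the outlet is near (300,232), the post foot at (231,212) and the brake ball at (274,393).

```bash
cat > m.py <<'E'
from h import *
def blobs(d,lim=60,amin=12,amax=900):
    g=d['frame'].max(2); n,l,st,c=cv2.connectedComponentsWithStats((g<lim).astype(np.uint8)); return [(c[i],st[i,4]) for i in range(1,n) if amin<st[i,4]<amax]
def tri(a,pa,b,pb):
    A=[];B=[]
    for d,p in((a,pa),(b,pb)):
        r=rays(d,*p);r/=np.linalg.norm(r);M=np.eye(3)-np.outer(r,r);A.append(M);B.append(M@np.array(d['origin']))
    return np.linalg.solve(sum(A),sum(B))
E
python3 - <<'E'
from m import *
np.set_printoptions(precision=4,suppress=True)
for n,zz in(('scene',0),('side',0)):
    d=load(n,'0');C=cloud(d)
    for c,a in blobs(d,45):
        u,v=c; p=C[int(round(v)),int(round(u))]
        if 0.2<p[0]<1.1 and -0.7<p[1]<0.5: print(n,c.round(1),a,'cloud',p,'z66',plane(d,u,v,.066)[:2],'z115',plane(d,u,v,.115)[:2],'z18',plane(d,u,v,.018)[:2])
    # orange/copper/brass
    hsv=cv2.cvtColor(d['frame'],cv2.COLOR_BGR2HSV)
    P=C.reshape(-1,3);H=hsv.reshape(-1,3)
    near=(P[:,2]>.09)&(P[:,2]<.2)&(H[:,1]>120)&(P[:,1]<-.1)&(P[:,1]>-.5)&(P[:,0]>.4)
    for lo,hi in((0,12),(13,30)):
        m=near&(H[:,0]>=lo)&(H[:,0]<=hi); print(n,'hue',lo,m.sum(),P[m].mean(0),P[m].min(0),P[m].max(0))
E
python3 -c "
import cv2
a=cv2.imread('pics/scene_0.png')[150:310,110:350];b=cv2.imread('pics/side_0.png')[190:350,150:390]
cv2.imwrite('pics/c0.png',cv2.resize(cv2.hconcat([a,b]),(800,267),interpolation=cv2.INTER_CUBIC))"
```

```text
scene [263.3 304.8] 37 cloud [0.7253 0.0068 0.0193] z66 [0.7418 0.005 ] z115 [0.7594 0.0022] z18 [0.7246 0.0077]
scene [ 70.3 367. ] 441 cloud [ 0.8024 -0.4002  0.1041] z66 [ 0.7905 -0.4123] z115 [ 0.8059 -0.3961] z18 [ 0.7755 -0.4281]
scene [ 83.1 393. ] 548 cloud [ 0.8552 -0.3804  0.0908] z66 [ 0.8488 -0.3878] z115 [ 0.8615 -0.3727] z18 [ 0.8363 -0.4025]
scene [111.4 412.2] 41 cloud [ 0.888  -0.346   0.0228] z66 [ 0.8978 -0.3341] z115 [ 0.9083 -0.3215] z18 [ 0.8875 -0.3464]
scene [ 74.  408.6] 69 cloud [ 0.8748 -0.408   0.0605] z66 [ 0.8754 -0.4061] z115 [ 0.8869 -0.3903] z18 [ 0.8641 -0.4217]<stdin>:13: RuntimeWarning: Mean of empty slice.
  ret = um.true_divide(
Traceback (most recent call last):
ValueError: zero-size array to reduction operation minimum which has no identity
```

View pics/c0.png

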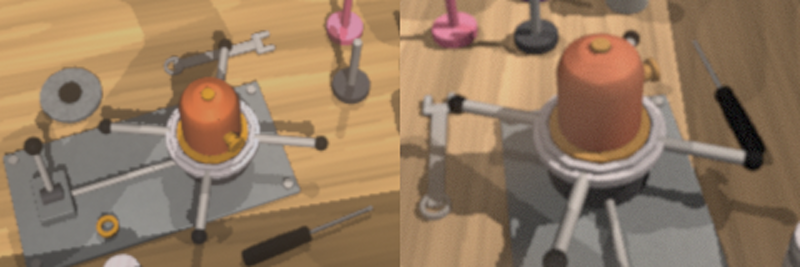

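The crops show the outlet flange at about (251,234) in the scene view and (300,232) in the side view. The wrench lies close to and under spoke ball (244,178), so I'll avoid that one.

```bash
cat > spots.py <<'E'
from m import *
np.set_printoptions(precision=4,suppress=True)
def dark(d,u,v,w=9,k=75):
    u0,v0=int(u)-w,int(v)-w; g=d['frame'][v0:v0+2*w+1,u0:u0+2*w+1].max(2)
    n,l,st,c=cv2.connectedComponentsWithStats((g<k).astype(np.uint8))
    if n<2: return None
    i=1+np.argmin([np.hypot(*(c[j]-w))-0.3*np.sqrt(st[j,4])*2 for j in range(1,n)])
    return c[i]+[u0,v0],st[i,4]
E
python3 - <<'E'
from spots import *
a=load('scene','0');b=load('side','0')
names=['A(-y)','B(-x)','C(+y)','D(+x)','brake']
S=[(173,226),(244,178),(303,236),(229,292),(129,238)]
T=[(246,343),(184,253),(289,213),(361,285),(274,393)]
for n,s,t in zip(names,S,T):
    x,y=dark(a,*s),dark(b,*t); print(n,x,y,'tri',tri(a,x[0],b,y[0]) if x and y else '', [plane(q,*p[0],.066)[:2] for q,p in((a,x),(b,y)) if p])
print('outlet',tri(a,(251,234),b,(300,232)),'knob',tri(a,(235,206),b,(270,216.5)))
print('post foot',tri(a,(320,201),b,(231,212)))
for d in(a,b):
    C=cloud(d);P=C.reshape(-1,3);G=d['frame'].reshape(-1,3).astype(int)
    ok=d['range_z'].ravel()>0; print('valid',ok.mean())
    hsv=cv2.cvtColor(d['frame'],cv2.COLOR_BGR2HSV).reshape(-1,3)
    rod=(P[:,2]>.06)&(P[:,2]<.125)&(abs(P[:,0]-.52)<.1)&(P[:,1]>-.15)&(P[:,1]<.2)&(hsv[:,1]<60)&ok
    print('rod',rod.sum(),P[rod].mean(0) if rod.any() else '')
    v,u=(209,297) if d is b else (230,240)
    print(C[206,235],C[234,251],C[232,300],C[201,320],C[212,231])
E
```

```text
A(-y) (array([172.55 , 225.425]), np.int32(40)) (array([242.702 , 346.0662]), np.int32(151)) tri [ 0.501  -0.1681  0.0681] [array([ 0.5005, -0.1687]), array([ 0.5003, -0.166 ])]
B(-x) (array([244.6364, 175.9091]), np.int32(11)) (array([183.    , 252.2286]), np.int32(70)) tri [0.3951 0.0263 0.0667] [array([0.3947, 0.0264]), array([0.3948, 0.0271])]
C(+y) (array([302.2222, 235.5556]), np.int32(27)) (array([288.9412, 211.1176]), np.int32(17)) tri [0.5923 0.1297 0.0698] [array([0.5916, 0.1298]), array([0.5921, 0.1356])]
D(+x) (array([228.9403, 291.5075]), np.int32(67)) (array([361.9162, 282.822 ]), np.int32(191)) tri [ 0.6957 -0.0632  0.0706] [array([ 0.6951, -0.0642]), array([ 0.6964, -0.0579])]
brake (array([129.725, 237.35 ]), np.int32(80)) (array([273.9306, 392.8035]), np.int32(346)) tri [ 0.5387 -0.2614  0.1137] [array([ 0.5118, -0.2711]), array([ 0.5405, -0.2362])]
outlet [0.5957 0.0064 0.1263] knob [ 0.5456 -0.0173  0.1791]
post foot [0.4723 0.2096 0.0074]
valid 0.9958971088435374
rod 1204 [ 0.561  -0.0164  0.0731]
[ 0.5471 -0.0175  0.1811] [0.5987 0.0068 0.1355] [0.5858 0.1253 0.0752] [0.4793 0.2068 0.0184] [ 0.5564 -0.0285  0.1742]
valid 0.9960799319727891
rod 2166 [ 0.5309 -0.056   0.0728]
[0.481  0.2186 0.0175] [ 0.5156 -0.0388  0.1637] [0.5964 0.0009 0.1295] [ 0.678   0.2535 -0.0008] [0.4728 0.1956 0.0191]
```

```bash
cat >> spots.py <<'E'
def shift(p,yawdeg=None):
    s=get_state();M=R.from_quat(s['tcp_rot']).as_matrix()
    y=np.degrees(np.arctan2(M[1,0],M[0,0])); d=M.T@(np.array(p)-s['eef_pos'])*1e3
    print('t',round(s['time'],2),'tcp',np.array(s['eef_pos']),'yaw',round(y,2),'-> shift mm',d.round(1),'turn',None if yawdeg is None else round(-(yawdeg-y),2),'F',np.array(s['contact_force']).round(1))
AX=np.array([.546,-.0185])
def polar(p): q=np.array(p[:2])-AX; return np.hypot(*q).round(4),np.degrees(np.arctan2(q[1],q[0])).round(2)
def pt(r,th,z): t=np.radians(th); return [AX[0]+r*np.cos(t),AX[1]+r*np.sin(t),z]
def post_outlet(tag,show=True):
    for n in('scene','side'):
        d=load(n,tag);P=cloud(d).reshape(-1,3);h=cv2.cvtColor(d['frame'],cv2.COLOR_BGR2HSV).reshape(-1,3);o=np.array(d['origin'])
        g=np.hypot(P[:,0]-.475,P[:,1]-.208)<.04
        m=g&(P[:,2]>.03)&(P[:,2]<.12); c=P[m].mean(0)[:2]; k=c-o[:2];k/=np.hypot(*k); c=c+k*.0055
        f=g&(P[:,2]>.012)&(P[:,2]<.022);fc=(P[f].min(0)+P[f].max(0))/2
        print(n,'rod',m.sum(),c,polar(c),'foot',fc[:2],polar(fc))
        rr=np.hypot(*(P[:,:2]-AX).T)
        q=(rr>.047)&(rr<.07)&(P[:,2]>.105)&(P[:,2]<.145)
        print(n,'outlet',q.sum(),P[q].mean(0) if q.any() else '',polar(P[q].mean(0)) if q.any() else '')
E
python3 - <<'E'
from spots import *
post_outlet('0')
shift(pt(.13,237,.23),-17)
d=grab('wrist','0');print(d['origin'])
E
```

```text
scene rod 111 [0.4728 0.2105] (np.float64(0.2404), np.float64(107.72)) foot [0.4745 0.2101] (np.float64(0.2395), np.float64(107.37))
scene outlet 86 [0.5982 0.0063 0.1294] (np.float64(0.0578), np.float64(25.41))
side rod 232 [0.4723 0.2107] (np.float64(0.2407), np.float64(107.82)) foot [0.4723 0.2088] (np.float64(0.239), np.float64(107.96))
side outlet 115 [0.5973 0.002  0.1296] (np.float64(0.0552), np.float64(21.77))
t 0.1 tcp [ 0.2539 -0.6248  0.23  ] yaw 22.11 -> shift mm [ 392.2 -377.4    1. ] turn 39.11 F [ 0.1  0.2 -0.8]
[ 0.3271 -0.5947  0.3721]
```

```bash
python3 -m crank '[[[40,-38,0],4,255],[[80,-77,0],8,255],[[120,-115,0],14,255],[[155,-149,0],20,255],[[190,-183,0],26,255],[[225,-217,0],32,255],[[260,-250,0],39,255],[[295,-284,0],39,255],[[330,-318,0],39,255],[[360,-346,0],39,255]]'; python3 -c "
from spots import *
shift(pt(.13,237,.23),-17)"
```

```text
time: 1.15
eef_pos: [0.4576, -0.1672, 0.2312]
tcp_rot: [0.989, -0.147, 0.0, 0.0]
contact_force: [1.4, 0.1, 0.3]
opening: -0.0
finger_force: 0.0
t 1.15 tcp [ 0.4576 -0.1672  0.2312] yaw -16.91 -> shift mm [  5.3 -43.1   1.2] turn 0.09 F [1.4 0.1 0.3]
```

```bash
python3 -m crank '[[[4,-40,1],0,255],[[5,-43,45],0,255],[[5,-43,90],0,255],[[5,-43,135],0,255],[[5,-43,165],0,255],[[5,-43,186],0,255],[[5,-43,186],0,255]]'; python3 - <<'E'
from spots import *
shift(pt(.13,237,.045),-17)
grab('side','1');grab('scene','1')
E
```

```text
time: 1.85
eef_pos: [0.4716, -0.1281, 0.0417]
tcp_rot: [0.989, -0.147, -0.004, -0.001]
contact_force: [1.0, -0.0, 0.1]
opening: -0.0
finger_force: 0.0
t 1.85 tcp [ 0.4716 -0.1281  0.0417] yaw -16.9 -> shift mm [ 3.2 -1.6 -3.3] turn 0.1 F [ 1.  -0.   0.1]
```

View pics/side_1.png

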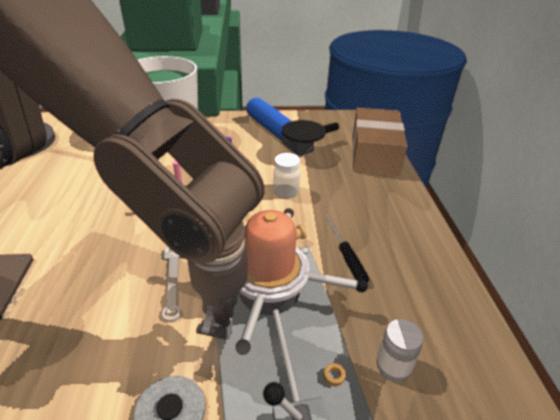

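```bash
python3 -m crank '[[[10,0,0],0,255],[[21,0,0],0,255],[[30,1,0],-4,255],[[39,1,0],-8,255],[[48,1,0],-12,255],[[57,0,0],-16,255],[[65,-1,0],-20,255],[[74,-3,0],-24,255],[[82,-6,0],-28,255],[[91,-9,0],-32,255]]'; python3 -c "
from spots import *
s=get_state();shift(pt(.1277,285.2-8.3,.0417),15.1);print(polar(s['eef_pos']))"
```

```text
time: 2.95
eef_pos: [0.5654, -0.1477, 0.0463]
tcp_rot: [0.991, 0.133, -0.0, -0.0]
contact_force: [-2.2, 0.3, -0.2]
opening: -0.002
finger_force: 1.0
t 2.95 tcp [ 0.5654 -0.1477  0.0463] yaw 15.27 -> shift mm [-3.2 -3.4  4.6] turn 0.17 F [-2.2  0.3 -0.2]
(np.float64(0.1306), np.float64(-81.47))
```

```bash
python3 -m crank '[[[9,1,0],-4,255],[[18,1,0],-8,255],[[27,1,0],-12,255],[[36,0,0],-16,255],[[44,-1,0],-20,255],[[53,-3,0],-24,255],[[53,-3,0],-24,255]]'; python3 - <<'E'
from spots import *
s=get_state();print(polar(s['eef_pos']))
grab('scene','2');grab('side','2');post_outlet('2')
E
```

```text
time: 3.65
eef_pos: [0.617, -0.1309, 0.0466]
tcp_rot: [0.942, 0.335, 0.001, 0.001]
contact_force: [0.1, -0.4, -0.2]
opening: 0.001
finger_force: 0.0
(np.float64(0.133), np.float64(-57.74))
scene rod 108 [0.4729 0.2102] (np.float64(0.2401), np.float64(107.71)) foot [0.4757 0.21  ] (np.float64(0.2391), np.float64(107.1))
scene outlet 61 [0.5556 0.036  0.1307] (np.float64(0.0553), np.float64(80.01))
side rod 207 [0.4717 0.2104] (np.float64(0.2407), np.float64(107.97)) foot [0.4725 0.2083] (np.float64(0.2384), np.float64(107.96))
side outlet 0
```

View pics/side_2.png

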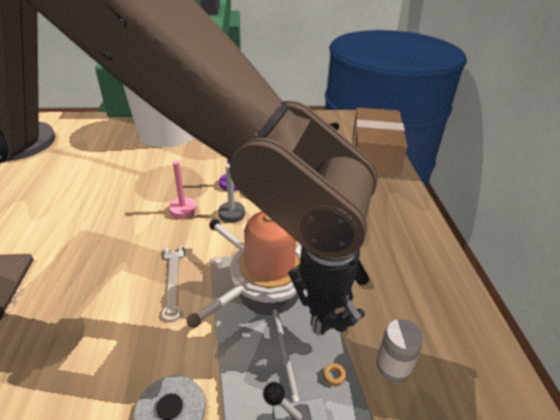

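The finger sits near (325,320) in the side view with spoke A pushed round. Spoke B's ball, at (193,320), is the next one to push from the robot's side.

```bash
python3 -m crank '[[[-12,0,0],0,255],[[-25,0,-20],0,255],[[-25,0,-70],0,255],[[-25,0,-120],0,255],[[-25,0,-160],0,255],[[-25,0,-160],0,255]]'; python3 - <<'E'
from spots import *
shift([.48,-.17,.2]);shift(pt(.127,203.5,.2),-49.7)
E
```

```text
time: 4.35
eef_pos: [0.5985, -0.149, 0.2144]
tcp_rot: [0.943, 0.334, 0.006, 0.005]
contact_force: [-0.4, -0.3, -0.1]
opening: -0.004
finger_force: 0.0
t 4.35 tcp [ 0.5985 -0.149   0.2144] yaw 39.03 -> shift mm [-105.4  -58.5   12.9] turn None F [-0.4 -0.3 -0.1]
t 4.35 tcp [ 0.5985 -0.149   0.2144] yaw 39.03 -> shift mm [ -81.1 -168.6   11.5] turn 88.73 F [-0.4 -0.3 -0.1]
```

```bash
python3 -m crank '[[[-35,-20,0],8,255],[[-70,-40,0],16,255],[[-105,-59,0],24,255],[[-100,-80,0],32,255],[[-95,-105,0],40,255],[[-90,-130,0],48,255],[[-81,-150,0],56,255],[[-81,-169,0],64,255],[[-81,-169,0],72,255],[[-81,-169,0],80,255]]'; python3 - <<'E'
from spots import *
shift(pt(.127,203.5,.045),-49.7)
d=grab('scene','3');e=grab('side','3');post_outlet('3')
E
```

```text
time: 5.35
eef_pos: [0.4247, -0.0662, 0.2045]
tcp_rot: [0.936, -0.352, -0.0, 0.0]
contact_force: [-1.1, 0.1, 0.5]
opening: -0.0
finger_force: 0.0
t 5.35 tcp [ 0.4247 -0.0662  0.2045] yaw -41.25 -> shift mm [  5.6  -1.1 159.5] turn 8.45 F [-1.1  0.1  0.5]
scene rod 111 [0.4727 0.2104] (np.float64(0.2404), np.float64(107.76)) foot [0.4743 0.2098] (np.float64(0.2393), np.float64(107.44))
scene outlet 61 [0.5558 0.0361 0.131 ] (np.float64(0.0554), np.float64(79.84))
side rod 230 [0.4723 0.2106] (np.float64(0.2406), np.float64(107.84)) foot [0.4725 0.2078] (np.float64(0.2379), np.float64(108.0))
side outlet 0
```

View pics/scene_3.png

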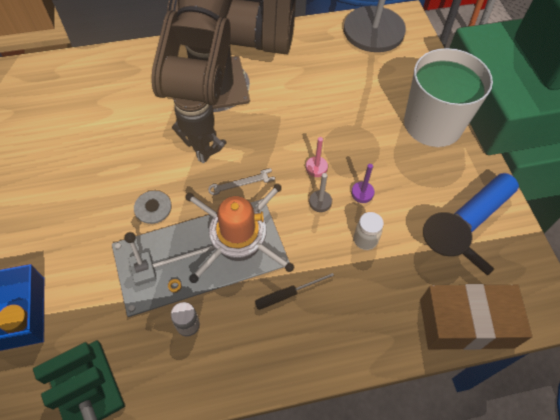

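The scene view shows the spoke balls at (190,197), (277,187), (289,267) and (194,278). The outlet stub is near (259,218), just short of the post direction, and the bystanders haven't moved.

```bash
python3 - <<'E'
from spots import *
a=load('scene','3')
B=[]
for s in((190,197),(277,187),(289,267),(194,278)):
    x=dark(a,*s);p=plane(a,*x[0],.066);B.append(p[:2]);print(x,p[:2],polar(p))
B=np.array(B);print(B.mean(0))
for i,j in((1,3),(0,2)):
    d=B[i]-B[j];print(np.degrees(np.arctan2(d[1],d[0])),np.hypot(*d))
# brass flange pixels in scene 0 and 3
for t in '03':
    d=load('scene',t);C=cloud(d);P=C.reshape(-1,3);rr=np.hypot(*(P[:,:2]-AX).T)
    q=(rr>.05)&(rr<.07)&(P[:,2]>.105)&(P[:,2]<.145);X=P[q]
    ang=np.degrees(np.arctan2(*(X[:,:2]-AX).T[::-1]));top=X[:,2]>np.percentile(X[:,2],75)
    print(t,'ang range',ang.min(),ang.max(),'z',X[:,2].min(),X[:,2].max(),'top',polar(X[top].mean(0)),X[top].mean(0))
E
```

```text
(array([188.8095, 195.6667]), np.int32(21)) [ 0.4246 -0.1199] (np.float64(0.1582), np.float64(-140.11))
(array([279., 188.]), np.int32(3)) [0.4484 0.1043] (np.float64(0.1568), np.float64(128.49))
(array([289.0256, 267.0256]), np.int32(39)) [0.6648 0.0808] (np.float64(0.1548), np.float64(39.91))
(array([193.2881, 278.0678]), np.int32(59)) [ 0.6463 -0.1379] (np.float64(0.1559), np.float64(-49.98))
[ 0.546  -0.0182]
129.2512074913361 0.31271160942092174
-140.1005274534629 0.31297330101794385
0 ang range 13.700566039454586 36.64055454525592 z 0.113229599712944 0.13888917534586387 top (np.float64(0.0597), np.float64(26.1)) [0.5997 0.0078 0.1363]
3 ang range 71.66468700945346 90.40127787539141 z 0.11823722580065565 0.1390680857415132 top (np.float64(0.059), np.float64(83.33)) [0.5529 0.0401 0.1365]
```

```bash
python3 -m crank '[[[5,0,20],4,255],[[5,-1,60],8,255],[[5,-1,100],9,255],[[5,-1,135],9,255],[[5,-1,158],9,255],[[5,-1,160],9,255]]'; python3 - <<'E'
from spots import *
s=get_state();shift(pt(.127,203.5,.045),-50.1)
r,t=polar(s['eef_pos']);f=np.radians(t-219.9);a,b=r*np.cos(f)*1e3,r*np.sin(f)*1e3;print(a,b)
y=np.degrees(np.arctan2(*R.from_quat(s['tcp_rot']).as_matrix()[1::-1,0]));e=np.radians(y+50.1)
for p in range(0,25,3):
    q=np.radians(p);B=-18*np.cos(q)+a*np.sin(q);A=a*np.cos(q)+18*np.sin(q);print(p,round(B-b,1),round(A-a,1))
E
```

```text
time: 6.05
eef_pos: [0.4269, -0.0681, 0.0417]
tcp_rot: [0.907, -0.421, -0.004, 0.0]
contact_force: [0.5, 0.5, 0.6]
opening: -0.003
finger_force: 0.0
t 6.05 tcp [ 0.4269 -0.0681  0.0417] yaw -49.8 -> shift mm [ 2.4 -1.3 -3.3] turn 0.3 F [0.5 0.5 0.6]
123.18421221234385 -38.29686490594541
0 20.3 0.0
3 26.8 0.8
6 33.3 1.2
9 39.8 1.3
12 46.3 1.1
15 52.8 0.5
18 59.2 -0.5
21 65.6 -1.7
24 72.0 -3.3
```

```bash
python3 -m crank '[[[20,0,0],0,255],[[27,1,0],-3,255],[[33,1,0],-6,255],[[40,1,0],-9,255],[[46,1,0],-12,255],[[53,0,0],-15,255],[[59,-1,0],-18,255],[[66,-2,0],-21,255],[[72,-3,0],-24,255],[[72,-3,0],-24,255]]'; python3 -m crank '[[[-10,0,0],0,255],[[-25,0,-20],0,255],[[-25,0,-70],0,255],[[-25,0,-120],0,255],[[-25,0,-160],0,255],[[-25,0,-160],0,255]]'; python3 - <<'E'
from spots import *
a=grab('scene','4');grab('side','4');post_outlet('4')
for th,k in((64.5,'C'),(-25.5,'D'),(154.5,'B2'),(244.5,'B')):
    p=np.array(pt(.155,th,.066));f=210/np.tan(np.radians(a['vfov']/2))
    c=R.from_quat(a['orientation']).as_matrix().T@(p-a['origin']);u=c[:2]/c[2]*f+[a['cx'],a['cy']]
    x=dark(a,*u); print(k,u,x and (x[1],polar(plane(a,*x[0],.066))))
P=cloud(a).reshape(-1,3);rr=np.hypot(*(P[:,:2]-AX).T)
q=(rr>.05)&(rr<.07)&(P[:,2]>.105)&(P[:,2]<.145);X=P[q];ang=np.degrees(np.arctan2(*(X[:,:2]-AX).T[::-1]));top=X[:,2]>np.percentile(X[:,2],75)
print(ang.min(),ang.max(),polar(X[top].mean(0)))
shift(pt(.13,107.8,.25),-72)
E
```

```text
time: 7.05
eef_pos: [0.4798, -0.1229, 0.0466]
tcp_rot: [0.975, -0.224, 0.001, 0.0]
contact_force: [0.2, 0.4, 0.4]
opening: 0.003
finger_force: 0.0
time: 7.65
eef_pos: [0.4595, -0.1126, 0.2132]
tcp_rot: [0.975, -0.224, 0.007, 0.002]
contact_force: [0.2, -0.8, 0.6]
opening: 0.001
finger_force: 0.0
scene rod 110 [0.473  0.2104] (np.float64(0.2403), np.float64(107.69)) foot [0.4742 0.2098] (np.float64(0.2393), np.float64(107.46))
scene outlet 62 [0.5314 0.0352 0.1314] (np.float64(0.0556), np.float64(105.26))
side rod 166 [0.4734 0.2108] (np.float64(0.2405), np.float64(107.58)) foot [0.4725 0.2085] (np.float64(0.2386), np.float64(107.95))
side outlet 0  
C [300.8763 243.983 ] (np.int32(19), (np.float64(0.1546), np.float64(65.61)))
D [218.9977 289.5751] (np.int32(63), (np.float64(0.1559), np.float64(-23.74)))
B2 [253.919  178.1002] (np.int32(8), (np.float64(0.1585), np.float64(157.11)))
B [175.8231 217.1311] (np.int32(29), (np.float64(0.1568), np.float64(-113.57)))
95.91576466465663 118.34289966213048 (np.float64(0.0585), np.float64(108.34))
t 7.75 tcp [ 0.4565 -0.1112  0.2067] yaw -25.9 -> shift mm [ -49.6 -216.5  -43.5] turn 46.1 F [-0.6  0.1 -0.6]
```

```bash
python3 - <<'E'
from spots import *
shift([.43,.092,.21],18)
E
```

```text
t 7.75 tcp [ 0.4565 -0.1112  0.2067] yaw -25.9 -> shift mm [-112.5 -171.3   -3.7] turn -43.9 F [-0.6  0.1 -0.6]
```

```bash
python3 -m crank '[[[-25,-30,-4],-7,255],[[-45,-60,-4],-15,255],[[-65,-95,-4],-22,255],[[-85,-130,-4],-30,255],[[-105,-160,-4],-37,255],[[-112,-171,-4],-44,255],[[-112,-171,-4],-44,255],[[-112,-171,-4],-44,255]]'; cat >> spots.py <<'E'
def wcloud(d):
    h,w=d['range_z'].shape;u,v=np.meshgrid(np.arange(w),np.arange(h));f=h/2/np.tan(np.radians(d['vfov']/2))
    x,y=u-d['cx'],v-d['cy'];r=np.hypot(x,y)+1e-9;k=np.tan(np.minimum(r/f,1.5))/r
    return np.array(d['origin'])+(np.stack([x*k,y*k,np.ones_like(x)],-1)*d['range_z'][...,None])@R.from_quat(d['orientation']).as_matrix().T
E
python3 - <<'E'
from spots import *
d=grab('wrist','5');print(d['origin'],d['vfov'],d['cx'],d['cy'])
P=wcloud(d).reshape(-1,3);ok=(d['range_z'].ravel()>0)
rr=np.hypot(*(P[:,:2]-AX).T)
top=ok&(rr<.03)&(P[:,2]>.16)&(P[:,2]<.2);print('dome',top.sum(),P[top].mean(0) if top.any() else '')
q=ok&(rr>.052)&(rr<.075)&(P[:,2]>.105)&(P[:,2]<.145);X=P[q];print(q.sum())
if q.any():
    ang=np.degrees(np.arctan2(*(X[:,:2]-AX).T[::-1]));print(ang.min(),ang.max(),X.mean(0),polar(X.mean(0)),X.min(0),X.max(0))
m=ok&(np.hypot(P[:,0]-.473,P[:,1]-.21)<.02)&(P[:,2]>.05);print('post',m.sum(),P[m].mean(0),polar(P[m].mean(0)))
E
```

```text
time: 8.55
eef_pos: [0.4293, 0.0914, 0.2076]
tcp_rot: [0.988, 0.156, -0.002, -0.0]
contact_force: [0.6, 0.5, -0.1]
opening: -0.002
finger_force: 0.0
[0.5048 0.1165 0.3494] 65.70646984690485 282.897367693651 206.56582589427234
dome 4789 [ 0.5444 -0.0128  0.1745]
684
96.51325823505876 120.29420033516801 [0.527  0.0388 0.1288] (np.float64(0.0604), np.float64(108.35)) [0.514  0.0278 0.1114] [0.539  0.0459 0.1378]
post 757 [0.4753 0.2076 0.1056] (np.float64(0.2369), np.float64(107.36))
```

View pics/wrist_5.png

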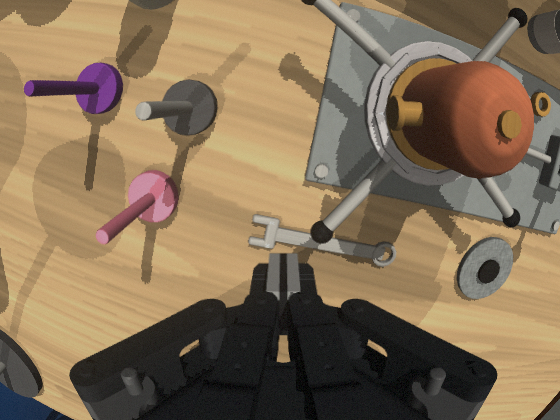

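The wrist view shows the outlet stub at (405,115) pointing left, straight at the grey post with its foot at (188,107). It measures 108.4° against 107.4–107.8° for the post, within the ±4.3° tolerance, so I go on to the brake.

```bash
python3 - <<'E'
from spots import *
a=load('scene','4');b=load('side','4')
x,y=dark(a,129,238),dark(b,274,393);t=tri(a,x[0],b,y[0]);print(x,y,t)
shift([.43,-.1,.2]);shift([.487,-.268,.2],7.3)
E
```

```text
(array([129.6364, 237.5303]), np.int32(66)) (array([273.956 , 392.8739]), np.int32(341)) [ 0.5389 -0.2615  0.1136]
t 8.6 tcp [0.4297 0.091  0.208 ] yaw 17.96 -> shift mm [-58.6 181.7   8.1] turn None F [ 0.1  1.  -0.4]
t 8.6 tcp [0.4297 0.091  0.208 ] yaw 17.96 -> shift mm [-56.2 359.1   8. ] turn 10.66 F [ 0.1  1.  -0.4]
```

```bash
python3 -m crank '[[[-15,40,0],0,255],[[-30,85,0],0,255],[[-45,130,0],3,255],[[-58,170,0],6,255],[[-58,215,0],9,255],[[-57,260,0],11,255],[[-56,300,4],11,255],[[-56,335,8],11,255],[[-56,359,8],11,255],[[-56,359,8],11,255]]'; python3 - <<'E'
from spots import *
shift([.487,-.268,.094],7.3)
E
```

```text
time: 9.6
eef_pos: [0.4881, -0.271, 0.2005]
tcp_rot: [0.998, 0.059, -0.0, 0.0]
contact_force: [-0.2, 0.8, -0.2]
opening: -0.0
finger_force: 0.0
t 9.6 tcp [ 0.4881 -0.271   0.2005] yaw 6.72 -> shift mm [ -0.7  -3.1 106.5] turn -0.58 F [-0.2  0.8 -0.2]
```

```bash
python3 -m crank '[[[-1,-3,40],0,255],[[-1,-3,75],0,255],[[-1,-3,100],0,255],[[-1,-3,106],0,255],[[-1,-3,106],0,255]]'; python3 -m crank '[[[15,0,0],0,255],[[27,0,0],0,255],[[39,0,0],0,255],[[51,0,0],0,255],[[63,0,0],0,255],[[75,0,0],0,255],[[87,0,0],0,255],[[97,0,0],0,255],[[105,0,0],0,255],[[105,0,0],0,255]]'; python3 - <<'E'
from spots import *
print(get_state()['contact_force']);a=grab('scene','6');grab('side','6')
E
```

```text
time: 10.1
eef_pos: [0.4863, -0.2637, 0.0944]
tcp_rot: [0.998, 0.061, -0.001, -0.001]
contact_force: [0.2, 0.3, -0.6]
opening: 0.004
finger_force: 0.0
time: 11.1
eef_pos: [0.5926, -0.251, 0.0952]
tcp_rot: [0.998, 0.062, 0.0, 0.0]
contact_force: [0.2, 0.1, -1.1]
opening: -0.002
finger_force: 0.0
[ 0.1926  0.0647 -1.1392]
```

View pics/scene_6.png

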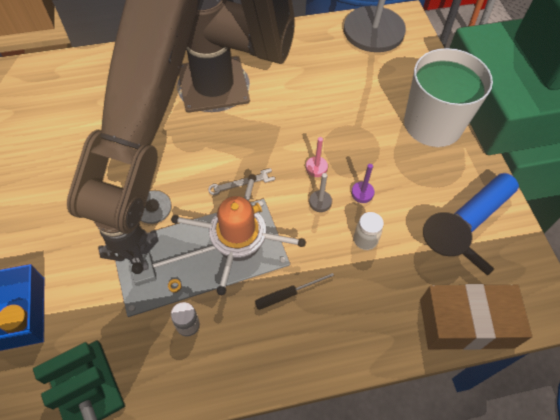

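The brake ball shows at about (137,268) in the scene view, in front of the finger and close to its stop. I'll nudge it the last few mm and then back off.

```bash
python3 -m crank '[[[2,0,0],0,255],[[4,0,0],0,255],[[4,0,0],0,255]]'; python3 - <<'E'
from spots import *
a=grab('scene','7')
x=dark(a,137,268);print(x,plane(a,*x[0],.111))
E
```

```text
time: 11.5
eef_pos: [0.5951, -0.2508, 0.0952]
tcp_rot: [0.998, 0.062, -0.001, -0.0]
contact_force: [-0.8, 0.3, -1.2]
opening: 0.001
finger_force: 0.7
(array([137.4545, 266.4336]), np.int32(143)) [ 0.6135 -0.2507  0.111 ]
```

```bash
python3 -m crank '[[[2,0,0],0,255],[[4,0,0],0,255],[[4,0,0],0,255],[[4,0,0],0,255]]'
```

```text
time: 11.95
eef_pos: [0.5956, -0.2507, 0.095]
tcp_rot: [0.998, 0.062, -0.005, -0.001]
contact_force: [-12.1, -1.7, 5.7]
opening: -0.0
finger_force: 6.5
```

It moved only 0.5 mm and the force rose to 12 N, so the lever is at its stop. I'll back off and lift clear.

```bash
python3 -m crank '[[[-10,0,0],0,255],[[-25,0,0],0,255],[[-40,0,-20],0,255],[[-50,0,-60],0,255],[[-50,0,-105],0,255],[[-80,40,-130],0,255],[[-110,80,-130],0,255],[[-110,100,-130],0,255],[[-110,100,-130],0,255]]'; python3 - <<'E'
from spots import *
a=grab('scene','8');b=grab('side','8');post_outlet('8')
x,y=dark(a,137,267),dark(b,340,390,25);print(x,y,plane(a,*x[0],.111))
P=cloud(a).reshape(-1,3);rr=np.hypot(*(P[:,:2]-AX).T)
q=(rr>.05)&(rr<.07)&(P[:,2]>.105)&(P[:,2]<.145);X=P[q];top=X[:,2]>np.percentile(X[:,2],75);print(polar(X[top].mean(0)))
print(get_state()['contact_force'])
cv2.imwrite('pics/c8.png',cv2.hconcat([cv2.resize(a['frame'][150:330,100:380],(400,257)),cv2.resize(b['frame'][180:420,150:430],(400,343))[:257]]))
E
```

```text
time: 12.85
eef_pos: [0.5023, -0.3664, 0.2264]
tcp_rot: [0.998, 0.06, 0.001, 0.001]
contact_force: [0.1, -0.4, 0.2]
opening: 0.003
finger_force: 0.0
scene rod 113 [0.473  0.2104] (np.float64(0.2402), np.float64(107.7)) foot [0.4739 0.2096] (np.float64(0.2392), np.float64(107.55))
scene outlet 62 [0.531  0.0347 0.1314] (np.float64(0.0553), np.float64(105.74))spots.py:20: RuntimeWarning: Mean of empty slice.
  m=g&(P[:,2]>.03)&(P[:,2]<.12); c=P[m].mean(0)[:2]; k=c-o[:2];k/=np.hypot(*k); c=c+k*.0055
  ret = um.true_divide(
Traceback (most recent call last):
  File "spots.py", line 21, in post_outlet
    f=g&(P[:,2]>.012)&(P[:,2]<.022);fc=(P[f].min(0)+P[f].max(0))/2
                                        ~~~~~~~~^^^
ValueError: zero-size array to reduction operation minimum which has no identity
```

```bash
python3 - <<'E'
from spots import *
a=load('scene','8')
x=dark(a,140,268);p=plane(a,*x[0],.111);s=np.radians(7.3);q=p[:2]-AX
print(x,p,'stand x',q@[np.cos(s),np.sin(s)],'y',q@[-np.sin(s),np.cos(s)])
cv2.imwrite('pics/c8.png',cv2.resize(a['frame'][150:330,100:380],(800,514)))
E
```

```text
(array([138.2   , 267.3769]), np.int32(130)) [ 0.6161 -0.2493  0.111 ] stand x 0.040248136678822294 y -0.23782295636775908
```

View pics/c8.png

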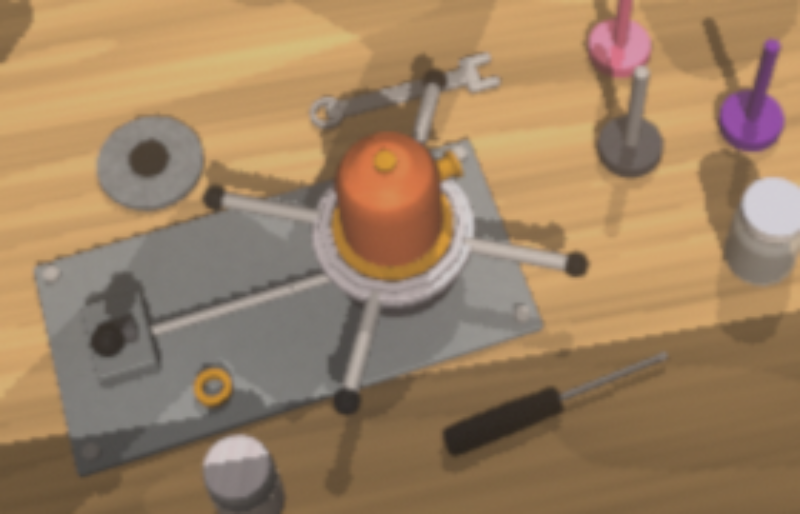

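The crop shows the brake ball over on the far side at (107,338) and the outlet at (450,165) facing the grey post. The bystanders are in place and the hand is clear, so I hand in.

```bash
python3 -c "
from plant import ctrl
print(ctrl.sign_off())"
```

```text
the job is handed in; nothing more can be done
None
```

The job is handed in (no verdict came back): the outlet measured within about 1° of the setting post, the brake lever is at its far stop, and the hand is clear with the pot untouched and the bystanders apparently in place.

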